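Take the finished label roll off the rewinder and load it on the tube labeller

TASK

The finished roll of tube labels is still clamped on the rewinder. Slacken the red knob on top of the core holder anticlockwise until the jaws have let go, draw the roll straight up off the holder without forcing it, then lay it flat on the labeller's sloping blue deck and only then let go, so that it slides down and rests against both fences. Leave everything else alone.

Things in the scene. Friction and masses are not known exactly. Their poses are not given: they have to be found in the camera images.
- roll: The finished label roll: wound white paper with two purple bands round its rim, 66 mm outside diameter, 40 mm bore (brown board core), 30 mm wide, about 90 g, stiff; a grip of 30 N across it is plenty. It lies flat on the rewinder's flange, round the core holder. Origin: centre of its underside; z along its axis, up.
- rewinder: Label rewinder, fixed: grey motor base 220 x 160 mm, 58 mm tall; on it an aluminium flange of 128 mm diameter that does not turn, its top 70 mm above the table, with the upright core holder at its centre. Origin: on the core holder's axis at table height; z up. A guide roller on an arm stands 110 mm from the axis, 109 mm high.
- jaw_lips (a point): Point on the core holder's axis, level with the jaw tops, 105 mm above the table. Hub 36 mm in diameter with three jaws in slots. While clamped, their brass lips overhang the core's top edge by 2 to 4 mm, within 1 mm above the roll, and hold it down: it does not lift. With the jaws fully in, the roll has 2 mm play all round and slides up freely.
- knob_centre (a point): Centre of the round red release knob on top of the core holder: 30 mm diameter, from 108 to 132 mm above the table; the roll passes over it. Fixed point, does not turn with the knob. Anticlockwise from above draws the jaws in; they are fully in only at the stop. 2 to 3 rad remain to the stop, it is not known how much. Turns with 0.06 N m, stays where it is left, solid at the stop.
- deck: Sloping roll deck of the labeller, fixed: blue low-friction plate 175 x 175 mm, a fence 18 mm tall along each lower edge. It slopes 25 degrees, straight down its diagonal to the corner where the fences meet. Origin: that inner corner on the deck's surface, about 75 mm above the table; x and y run uphill along the fences, z is the deck's upward normal. Roll centre at rest there: x = y = 33 mm.
- deck_middle (a point): Middle of the sloping deck, on its surface. A roll laid here and let go slides down into the corner by itself.
- wrap_head (a point): Top of the labeller's wrap head, a block 50 x 150 mm with two rubber rollers, just outside the deck's -x fence, top about 98 mm above the table; keep clear of it.
- tube_rack: Bystander: white rack with purple-capped sample tubes, 62 x 210 mm, 98 mm tall. Origin: centre of the underside.
- tip_box: Bystander: black box of pipette tips, 88 x 125 x 55 mm. Origin: centre of the underside.
- pipette: Bystander: cream pipette lying on the table, about 255 mm long, along its x. Origin: under its middle.
- spare_roll: Bystander: blank label roll with teal bands, 66 mm diameter, 30 mm tall, flat on the table. Origin: centre of the underside.
- empty_core: Bystander: empty brown board core, 45 mm diameter, 30 mm tall, standing on the table. Origin: centre of the underside.
- bottle: Bystander: white reagent bottle with a blue cap, 64 mm diameter, 143 mm tall. Origin: centre of the underside.
- cup: Bystander: clear specimen cup with an orange lid, 68 mm diameter, 72 mm tall. Origin: centre of the underside.
- marker: Bystander: dark marker pen with a blue cap, 140 mm long, lying along its x. Origin: underside, near the middle.

How it is judged:
By the outcome, as a careful person would: the job done as asked, in the order asked, and still so for the second after the job is handed in, with the robot touching nothing.
It also fails if it takes over 72 s, if anything falls off the work surface, if the arm or the gripper's body presses on something with over 40 N, if the wrist force passes 120 N, or if a joint passes its speed limit or range.

ROBOT

A 6-joint arm with a two-finger parallel gripper is mounted at the origin on the work surface. World frame = base frame: x ahead of the robot, y to its left, z up, the work surface at z = 0. Lengths are in m, angles in rad, forces in N, time in s.
With the tool pointing down it reaches from about 0.35 to 0.875 m from the base axis. Payload 15.5 kg.
Tool frame: the origin (TCP) lies midway between the tips of the shut fingers; the grasp point (between the pads) lies 19 mm behind it; z points along the fingers, y is the line along which they close (so a half turn about z gives the same grasp; the last joint's range is limited). The gripper opens to 85 mm and grips with 20 to 120 N. Pads are 22 mm wide; open, the fingers measure 114 mm over their backs; the gripper's body (76 mm by 85 mm) begins 54 mm behind the grasp point. The pads swing forward as they close: fully open they stand 13 mm farther back than shut.
Start: joints at [1.111, 0.494, 1.345, -0, 1.302, -0.096], TCP at [0.222, 0.584, 0.231] pointing down, gripper open.
Joint ranges: [-2.91, 2.91], [-0.82, 2.16], [0.22, 2.67], [-1.22, 4.37], [0.12, 2.79], [-3.08, 3.08]. Speed limits (rad/s): [1.89, 1.89, 2.57, 3.01, 3.01, 3.01].

INTERFACE

Orientations are given as a unit quaternion [w, x, y, z].
In Python, from station import status, snapshot, camera_info, job gives the robot as it stands.
- The arm moves only by the shell command python3 -m jog 'ROWS'. ROWS is JSON, a list of rows, each an object with "xyz": the shift along the tool's x, y, z in mm, a list of three; "turn": the turn about the tool's z in rad; "claw": the finger opening in mm, from 0 to 85.4. A call has 1 to 5 rows; each row is the pose to reach, as a shift and turn from the pose commanded when the call began, along the tool's axes at that moment; what a row does not reach only later rows make up. A row lasts 1/8 s, in which the tool goes at most 62.5 mm and 10.7 degrees, less where a joint would pass 70% of its speed; a pose out of reach is approached as far as the arm can. A call with a gripper value outside its range is refused whole. The fingers move at their own pace and stop on an object; the grip force is fixed at half the most. Time passes only in rows, so rows that repeat a pose let the fingers close. It gives the time, the measured TCP pose, the force, the opening and the grip force at its end, in the units of the state.
- status.get_state(): the state, without advancing time (a new reading comes with each control period).
- snapshot(name): name is "scene" or "side" or "wrist"; returns the picture (480x640x3 uint8, blue, green, red); there is no depth.
- camera_info(name): a dict with "K" (3x3 intrinsics, pixels), "R" (3x3) and "t" (3): a world point X has camera coordinates R X + t. Camera axes: x right, y down, z forward; pixel columns grow to the right and rows downward; lengths in m; the calibration is good to about 2 mm. The wrist camera is an equidistant fisheye: a pixel r from the principal point sees the ray r / f radians off the axis. A picture is of the moment at which its call begins: read the wrist's pose just before it. camera_info takes no time and is no camera call; for the wrist camera it gives the pose at the moment of the call.
- job.job_done(): hands the job in; it is judged then, once.
The state is a dict: "clock": time; "joints": joint angles; "joint_vel": joint speeds; "joint_torque": joint torques, N m; "ee_pos": TCP position; "tool_rot": TCP orientation; "wrist_force": force on the tool from outside, world axes, zero at the start; "wrist_torque": the same for the moment, N m; "opening": finger opening in m; "finger_force": force on a finger pad.
Only numpy, scipy, OpenCV 4.12 (cv2) and the standard library are available. Lean on these libraries where they do the work, as an engineer would, in place of code of your own. Each camera call takes 0.05 s, during which the arm holds its last target. There are 200 camera calls.

## Working session

There is one attempt and no reset: what is moved stays moved. The work goes in short steps, Python scripts to look and compute and a shell command to move; the robot and the scene stay as the last step left them, time stands still between calls to the robot, and variables do not carry over. Pictures are saved under pics/ and viewed, at most 10 in all, crops included, and the job is handed in when it is done.

```bash
mkdir -p pics; ls; python3 - <<'E'
from station import status, snapshot, camera_info
import cv2,numpy as np
a=snapshot("scene");b=snapshot("side")
cv2.imwrite("pics/scene.png",a);cv2.imwrite("pics/side.png",b)
cv2.imwrite("pics/both.png",cv2.resize(np.vstack([a,b]),None,fx=.62,fy=.62))
np.set_printoptions(precision=4,suppress=True)
for n in("scene","side","wrist"):
  c=camera_info(n);print(n,np.array(c["K"]).tolist(),"\n",np.array(c["R"]),c["t"], [k for k in c])
s=status.get_state();print(s["clock"],s["ee_pos"],s["tool_rot"],s["opening"],s["wrist_force"])
E
```

```text
pics
scene [[562.0978430028993, 0.0, 319.18290275558996], [0.0, 562.0978430028993, 236.1329082732679], [0.0, 0.0, 1.0]] 
 [[-0.4648  0.8854  0.0072]
 [ 0.6831  0.3637 -0.6334]
 [-0.5634 -0.2894 -0.7738]] [ 0.2548 -0.3404  1.8888] ['K', 'R', 't']
side [[488.11721840189796, 0.0, 316.6268831198289], [0.0, 488.11721840189796, 241.35006029496094], [0.0, 0.0, 1.0]] 
 [[-0.9441 -0.329  -0.0207]
 [-0.2001  0.6219 -0.7571]
 [ 0.262  -0.7106 -0.653 ]] [0.5761 0.192  1.1599] ['K', 'R', 't']
wrist [[371.64829954431775, 0.0, 327.18368283456323], [0.0, 371.64829954431775, 241.45564973611224], [0.0, 0.0, 1.0]] 
 [[ 0.3564  0.9343 -0.0014]
 [ 0.8889 -0.3386  0.3084]
 [ 0.2877 -0.1112 -0.9513]] [-0.6225 -0.0413  0.3795] ['K', 'R', 't']
0.1 [0.2223 0.5838 0.2308] [-0.0001  0.1809  0.9835 -0.0005] 0.08562054422324103 [-0.5623 -0.4648  0.3534]
```

View pics/scene.png

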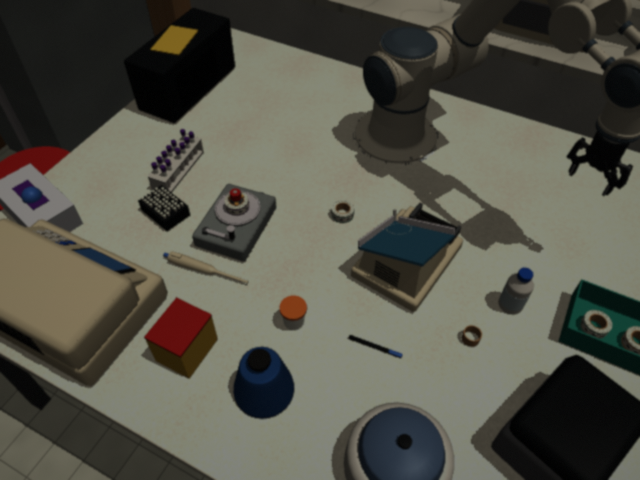

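View pics/side.png

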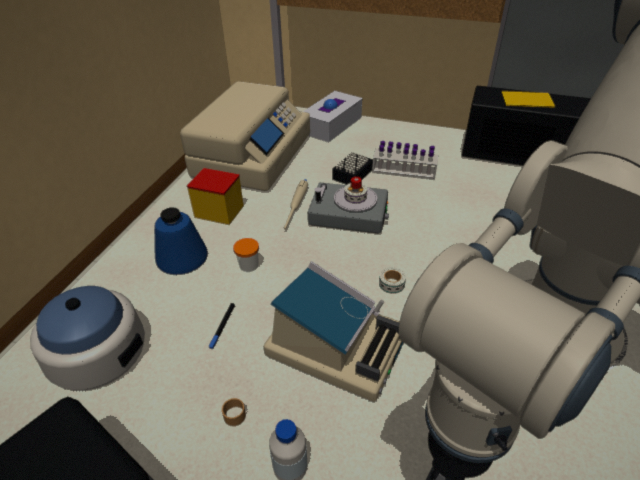

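The scene view shows the red knob at about (236,194) and the blue deck at about (405,240), with its fences on the robot's side. In the side view the knob is at about (356,184), the deck at about (325,308), and the dark wrap head at about (378,350). Next I triangulate these.

```bash
cat > h.py <<'E'
import numpy as np,cv2
from station import status,snapshot,camera_info
np.set_printoptions(precision=4,suppress=True)
def cam(n):
    c=camera_info(n);return np.array(c["K"]),np.array(c["R"]),np.array(c["t"])
def ray(n,uv,c=None):
    K,R,t=c or cam(n); x=(uv[0]-K[0,2])/K[0,0]; y=(uv[1]-K[1,2])/K[1,1]
    if n=="wrist":
        r=np.hypot(x,y); d=np.array([x/r*np.sin(r),y/r*np.sin(r),np.cos(r)]) if r>1e-9 else np.array([0,0,1.])
    else: d=np.array([x,y,1.])
    d=R.T@d; return -R.T@t,d/np.linalg.norm(d)
def onz(n,uv,z,c=None):
    o,d=ray(n,uv,c);return o+d*(z-o[2])/d[2]
def tri(a,b):
    A=np.zeros((3,3));v=np.zeros(3);P=[]
    for o,d in(a,b):
        M=np.eye(3)-np.outer(d,d);A+=M;v+=M@o
    X=np.linalg.solve(A,v);return X,[np.linalg.norm((np.eye(3)-np.outer(d,d))@(X-o)) for o,d in(a,b)]
def blobs(mask,amin=30):
    n,l,s,c=cv2.connectedComponentsWithStats(mask.astype(np.uint8))
    return [(s[i],c[i],l==i) for i in range(1,n) if s[i,4]>=amin]
E
python3 - <<'E'
from h import *
r={}
for n in("scene","side"):
    im=cv2.imread(f"pics/{n}.png");h=cv2.cvtColor(im,cv2.COLOR_BGR2HSV)
    red=((h[...,0]<8)|(h[...,0]>172))&(h[...,1]>140)&(h[...,2]>60)
    for s,c,m in blobs(red,20):print(n,"red",s,c)
    blue=(h[...,0]>90)&(h[...,0]<112)&(h[...,1]>130)&(h[...,2]>40)
    for s,c,m in blobs(blue,800):
        cn=cv2.convexHull(max(cv2.findContours(m.astype(np.uint8),0,2)[0],key=cv2.contourArea))
        ap=cv2.approxPolyDP(cn,6,True)[:,0];print(n,"blue",s,c,ap.tolist())
    x0,y0=(340,190) if n=="scene" else (255,250)
    r[n]=cv2.resize(im[y0:y0+150,x0:x0+150],(400,400),interpolation=cv2.INTER_CUBIC)
cv2.imwrite("pics/deck.png",np.hstack([r["scene"],r["side"]]))
E
```

```text
scene red [   0  146   69   33 1204] [ 32.3206 159.1761]
scene red [230 189  11   7  56] [234.8393 192.25  ]
scene red [ 145  298   66   58 2032] [177.7047 326.4887]
scene blue [ 361  222   92   42 1985] [407.8    242.6937] [[452, 236], [422, 263], [361, 247], [395, 222]]
side red [187 168  53  26 866] [212.9515 180.4931]
side red [351 176  11  13 101] [355.7327 182.396 ]
side blue [ 155  213   52   61 2278] [178.2757 245.993 ] [[183, 213], [205, 258], [189, 271], [167, 272], [156, 260], [156, 222]]
side blue [ 272  269   95   84 3962] [321.5164 308.4361] [[307, 269], [366, 309], [345, 352], [272, 303]]
```

View pics/deck.png

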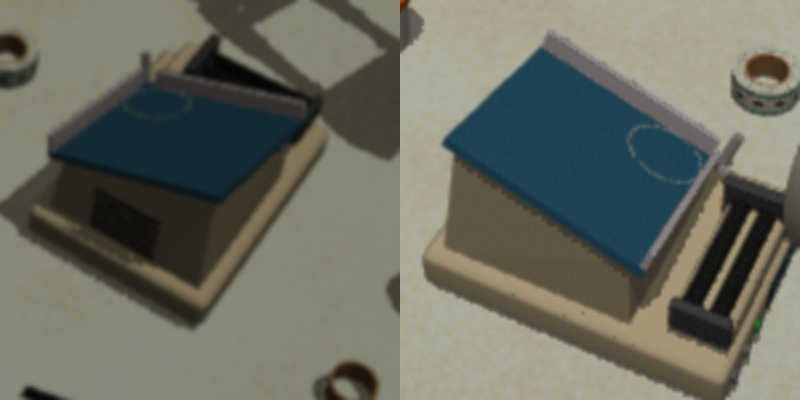

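The crops show that in both views the fences meet at the robot-side corner, scene about (395,222) and side about (374,306). The wrap head lies past the lower-right fence in the side view, which makes that one the x=0 fence. I fit the deck pose to these corners.

```bash
python3 - <<'E'
from h import *
from scipy.optimize import least_squares
from scipy.spatial.transform import Rotation as Ro
X,e=tri(ray("scene",(235.3,192.8)),ray("side",(356,183)));print("knob",X,e)
for n in("scene","side"):
    K,R,t=cam(n);print(n,"campos",-R.T@t)
L=.175;M={"O":(0,0,0),"A":(L,0,0),"B":(0,L,0),"D":(L,L,0)}
def deckR(yaw):
    # yaw = heading of uphill diagonal
    R0=Ro.from_euler('z',-np.pi/4)           # diag -> +x
    return (Ro.from_euler('z',yaw)*Ro.from_euler('y',-np.radians(25))*R0).as_matrix()
obs=[("scene","O",395,222),("scene","A",361,247),("scene","B",452,236),("scene","D",422,263),("side","A",307,269),("side","D",272,303),("side","B",345,352)]
C={n:cam(n) for n in("scene","side")}
def res(p):
    out=[]
    for n,k,u,v in obs:
        K,R,t=C[n];q=K@(R@(deckR(p[3])@np.array(M[k])+p[:3])+t);out+=[q[0]/q[2]-u,q[1]/q[2]-v]
    return out
s=least_squares(res,[.6,.2,.075,0],loss="soft_l1");print(s.x,np.array(res(s.x)).reshape(-1,2))
print("uphill yaw deg",np.degrees(s.x[3]));R=deckR(s.x[3]);print(R)
for k in[(L/2,L/2,0),(.033,.033,0)]:print(k,R@k+s.x[:3])
for k,a,b in(("A",(361,247),(307,269)),("D",(422,263),(272,303)),("B",(452,236),(345,352))):print(k,tri(ray("scene",a),ray("side",b)),R@M[k]+s.x[:3])
E
```

```text
knob [ 0.5725 -0.2476  0.1228] [np.float64(0.001824992049311776), np.float64(0.0018249920493118303)]
scene campos [1.4151 0.4449 1.2442]
side campos [0.2784 0.8943 0.9147]
[0.4189 0.1647 0.0719 0.647 ] [[-0.9252 -0.3441]
 [-1.2014  0.0646]
 [ 1.5412 -0.7806]
 [ 0.3084  0.7481]
 [ 0.6694  0.0102]
 [-0.1868  0.2379]
 [-0.3113  0.0419]]
uphill yaw deg 37.07212414227549
[[ 0.9376  0.0851 -0.3372]
 [-0.1779  0.9505 -0.2548]
 [ 0.2988  0.2988  0.9063]]
(0.0875, 0.0875, 0) [0.5084 0.2323 0.1242]
(0.033, 0.033, 0) [0.4527 0.1902 0.0916]
A (array([0.5834, 0.1369, 0.1271]), [np.float64(9.571263713846633e-05), np.float64(9.571263713847434e-05)]) [0.583  0.1336 0.1242]
D (array([0.5973, 0.2991, 0.1773]), [np.float64(0.00063910401969724), np.float64(0.0006391040196972087)]) [0.5979 0.2999 0.1765]
B (array([0.4342, 0.3278, 0.1198]), [np.float64(0.00016734296710441607), np.float64(0.00016734296710450988)]) [0.4338 0.331  0.1242]
```

```bash
python3 -m jog '[{"xyz":[-42,-43,0],"turn":0,"claw":85},{"xyz":[-83,-87,0],"turn":0,"claw":85},{"xyz":[-125,-130,0],"turn":0,"claw":85},{"xyz":[-166,-174,0],"turn":0,"claw":85},{"xyz":[-208,-217,0],"turn":0,"claw":85}]'
python3 -m jog '[{"xyz":[-42,-43,0],"turn":0,"claw":85},{"xyz":[-83,-87,0],"turn":0,"claw":85},{"xyz":[-125,-130,0],"turn":0,"claw":85},{"xyz":[-166,-174,0],"turn":0,"claw":85},{"xyz":[-208,-217,0],"turn":0,"claw":85}]'
python3 -m jog '[{"xyz":[-42,-43,0],"turn":0,"claw":85},{"xyz":[-83,-87,0],"turn":0,"claw":85},{"xyz":[-125,-130,0],"turn":0,"claw":85},{"xyz":[-166,-174,0],"turn":0,"claw":85},{"xyz":[-208,-217,0],"turn":0,"claw":85}]'
python3 - <<'E'
from h import *
s=status.get_state();print(s["clock"],s["ee_pos"],s["tool_rot"],s["joints"])
E
```

```text
clock: 0.72
ee_pos: [0.3398, 0.3055, 0.2312]
tool_rot: [0.0, 0.181, 0.984, -0.0]
wrist_force: [1.3, 1.7, -0.6]
opening: 0.0851
finger_force: 0.0
clock: 1.35
ee_pos: [0.4571, 0.0285, 0.2313]
tool_rot: [0.0, 0.181, 0.983, 0.0]
wrist_force: [0.9, 0.6, 0.1]
opening: 0.0849
finger_force: 0.0
clock: 1.98
ee_pos: [0.5742, -0.2483, 0.231]
tool_rot: [-0.0, 0.181, 0.983, 0.0]
wrist_force: [0.8, 0.1, -0.0]
opening: 0.0848
finger_force: 0.0
1.975 [ 0.5742 -0.2483  0.231 ] [-0.0002  0.181   0.9835  0.0001] [-0.5036  0.4948  1.3439  0.0001  1.3033 -1.7103]
```

```bash
python3 -m jog '[{"xyz":[0,0,0],"turn":0.18,"claw":85},{"xyz":[0,0,0],"turn":0.36,"claw":85},{"xyz":[0,0,0],"turn":0.54,"claw":85},{"xyz":[0,0,0],"turn":0.72,"claw":85},{"xyz":[0,0,0],"turn":0.9,"claw":85}]' >/dev/null
python3 -m jog '[{"xyz":[0,0,0],"turn":0.18,"claw":85},{"xyz":[0,0,0],"turn":0.36,"claw":85},{"xyz":[0,0,0],"turn":0.54,"claw":85},{"xyz":[0,0,0],"turn":0.72,"claw":85},{"xyz":[0,0,0],"turn":0.9,"claw":85}]' >/dev/null
python3 -m jog '[{"xyz":[0,0,0],"turn":0.18,"claw":85},{"xyz":[0,0,0],"turn":0.36,"claw":85},{"xyz":[0,0,0],"turn":0.54,"claw":85},{"xyz":[0,0,0],"turn":0.6,"claw":85},{"xyz":[0,0,0],"turn":0.6,"claw":85}]'
cat > look.py <<'E'
from h import *
import sys
c=cam("wrist");s=status.get_state();im=snapshot("wrist")
cv2.imwrite(f"pics/{sys.argv[1]}.png",im);np.savez(f"pics/{sys.argv[1]}.npz",K=c[0],R=c[1],t=c[2])
print(s["clock"],s["ee_pos"],s["tool_rot"],s["joints"],"cam",-c[1].T@c[2])
h=cv2.cvtColor(im,cv2.COLOR_BGR2HSV)
for b,cc,m in blobs(((h[...,0]<8)|(h[...,0]>172))&(h[...,1]>140)&(h[...,2]>60),100):
    print(b,cc,onz("wrist",cc,.128,c))
E
python3 look.py w1
```

```text
clock: 3.85
ee_pos: [0.5738, -0.2463, 0.231]
tool_rot: [-0.0, 0.982, 0.188, -0.0]
wrist_force: [-0.5, -0.7, 0.2]
opening: 0.0848
finger_force: 0.0
3.85 [ 0.5738 -0.2463  0.231 ] [-0.0002  0.9822  0.188  -0.0002] [-0.501   0.4932  1.347   0.      1.3019  0.6915] cam [ 0.6484 -0.2194  0.373 ]
[ 307  213   46   49 1403] [330.1426 237.8361] [ 0.5775 -0.2496  0.128 ]
```

View pics/w1.png

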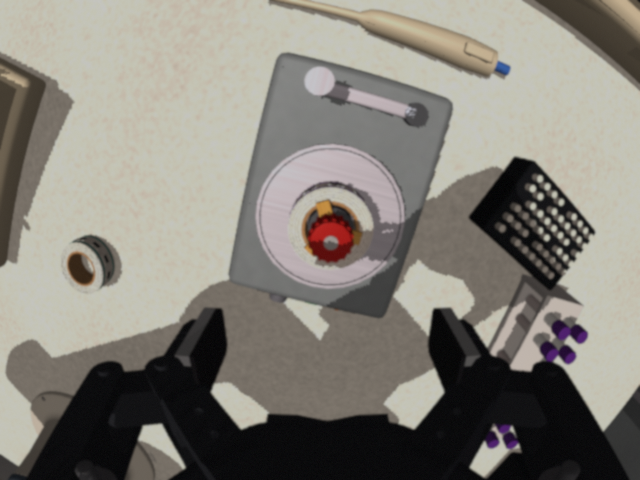

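The wrist view shows the knob at (330,238) with brass lips around it. The roll (outer edge about x 288–374) sits on the flange, centred near (330,217). I check the axis from the flange ellipse and the knob edges.

```bash
python3 - <<'E'
from h import *
d=np.load("pics/w1.npz");c=(d["K"],d["R"],d["t"])
im=cv2.imread("pics/w1.png");g=im.mean(2);h=cv2.cvtColor(im,cv2.COLOR_BGR2HSV)
# flange: bright region on grey base; fit outer edge on rays
pts=[]
cen=np.array([330,217.])
for a in np.radians(np.arange(0,360,4)):
    prof=[(r,g[int(round(cen[1]+r*np.sin(a))),int(round(cen[0]+r*np.cos(a)))]) for r in np.arange(60,90,.5)]
    v=np.array([p[1] for p in prof]);k=np.argmin(v[4:]-v[:-4])
    if v[k]-v[k+4]>30: pts.append(onz("wrist",cen+(prof[k+2][0])*np.array([np.cos(a),np.sin(a)]),.07,c)[:2])
def circ(P,name):
    P=np.array(P)
    for _ in range(4):
        A=np.c_[2*P,np.ones(len(P))];x=np.linalg.lstsq(A,(P**2).sum(1),rcond=None)[0]
        r=np.sqrt(x[2]+x[0]**2+x[1]**2);e=np.abs(np.hypot(*(P-x[:2]).T)-r);P=P[e<max(.0015,2*np.median(e))]
    print(name,x[:2],"diam",2*r,len(P),np.median(e))
circ(pts,"flange")
m=((h[...,0]<8)|(h[...,0]>172))&(h[...,1]>140)&(h[...,2]>60)
ct=max(cv2.findContours(m.astype(np.uint8),0,cv2.CHAIN_APPROX_NONE)[0],key=cv2.contourArea)[:,0]
# top rim visible = side nearest image bottom
circ([onz("wrist",p,.132,c)[:2] for p in ct if p[1]>240],"knob top")
E
```

```text
flange [ 0.5755 -0.2506] diam 0.12661392211439873 79 0.00019946250127739207
knob top [ 0.5767 -0.2502] diam 0.028738036601568005 62 0.00038005485477634725
```

```bash
python3 -m jog '[{"xyz":[0,4,0],"turn":0,"claw":85},{"xyz":[0,4,40],"turn":0,"claw":85},{"xyz":[0,4,80],"turn":0,"claw":85},{"xyz":[0,4,110],"turn":0,"claw":85},{"xyz":[0,4,123],"turn":0,"claw":85}]'
python3 -m jog '[{"xyz":[0,0,0],"turn":0,"claw":50},{"xyz":[0,0,0],"turn":0,"claw":40},{"xyz":[0,0,0],"turn":0,"claw":25},{"xyz":[0,0,0],"turn":0,"claw":25},{"xyz":[0,0,0],"turn":0,"claw":25}]'
python3 -m jog '[{"xyz":[0,0,0],"turn":0,"claw":25},{"xyz":[0,0,0],"turn":0,"claw":25},{"xyz":[0,0,0],"turn":0,"claw":25}]'
python3 -c "
from h import *
s=status.get_state();print(s['joints'],s['wrist_torque'],s['wrist_force'])"
```

```text
clock: 4.53
ee_pos: [0.5748, -0.2499, 0.1067]
tool_rot: [-0.001, 0.982, 0.188, -0.001]
wrist_force: [0.3, -1.2, 0.1]
opening: 0.0846
finger_force: 0.0
clock: 5.15
ee_pos: [0.5751, -0.2486, 0.1093]
tool_rot: [-0.001, 0.982, 0.188, 0.0]
wrist_force: [-4.6, 13.8, 11.4]
opening: 0.0281
finger_force: 60.5
clock: 5.52
ee_pos: [0.5751, -0.2486, 0.1094]
tool_rot: [-0.001, 0.982, 0.188, 0.0]
wrist_force: [-4.1, 13.4, 10.4]
opening: 0.028
finger_force: 60.5
[-0.504   0.628   1.4685  0.0015  1.0461  0.6878] [1.5719 0.502  0.0482] [-4.0987 13.422  10.4134]
```

```bash
python3 -m jog '[{"xyz":[0,-1.5,-1.5],"turn":0,"claw":25},{"xyz":[0,-1.5,-1.5],"turn":-0.15,"claw":25},{"xyz":[0,-1.5,-1.5],"turn":-0.3,"claw":25},{"xyz":[0,-1.5,-1.5],"turn":-0.45,"claw":25}]'
python3 -c "
from h import *
s=status.get_state();print(s['joints'],s['wrist_torque'],s['wrist_force'])"
```

```text
clock: 6.02
ee_pos: [0.5748, -0.2481, 0.1101]
tool_rot: [-0.0, 0.915, 0.404, 0.0]
wrist_force: [0.4, 5.5, -3.0]
opening: 0.0281
finger_force: 61.7
[-0.5032  0.6263  1.4697  0.0008  1.046   0.2345] [ 0.9376 -0.0461 -0.0897] [ 0.3717  5.5029 -3.0093]
```

```bash
python3 -m jog '[{"xyz":[0,0,0],"turn":-0.15,"claw":25},{"xyz":[0,0,0],"turn":-0.3,"claw":25},{"xyz":[0,0,0],"turn":-0.45,"claw":25},{"xyz":[0,0,0],"turn":-0.6,"claw":25},{"xyz":[0,0,0],"turn":-0.75,"claw":25}]'
python3 -c "
from h import *
s=status.get_state();print(s['joints'],s['wrist_torque'],s['wrist_force'])"
python3 -m jog '[{"xyz":[0,0,0],"turn":-0.15,"claw":25},{"xyz":[0,0,0],"turn":-0.3,"claw":25},{"xyz":[0,0,0],"turn":-0.45,"claw":25},{"xyz":[0,0,0],"turn":-0.6,"claw":25}]'
python3 -c "
from h import *
s=status.get_state();print(s['joints'],s['wrist_torque'],s['wrist_force'])"
```

```text
clock: 6.65
ee_pos: [0.5745, -0.248, 0.1101]
tool_rot: [-0.001, 0.703, 0.711, 0.0]
wrist_force: [-1.1, 5.1, -2.6]
opening: 0.0284
finger_force: 61.8
[-0.5032  0.6262  1.4699  0.0007  1.0463 -0.5155] [ 0.9231  0.2031 -0.0089] [-1.134   5.1002 -2.5576]
clock: 7.15
ee_pos: [0.5744, -0.2481, 0.1101]
tool_rot: [-0.001, 0.461, 0.887, 0.0]
wrist_force: [-2.7, 3.8, -1.1]
opening: 0.0286
finger_force: 61.9
[-0.5033  0.6262  1.47    0.0005  1.0465 -1.1155] [ 0.6413  0.4077 -0.0485] [-2.6859  3.8382 -1.0597]
```

```bash
cat > st.py <<'E'
from h import *
s=status.get_state();print("  >>",s['joints'][5],"T",s['wrist_torque'],"F",s['wrist_force'],s["opening"])
E
J="python3 -m jog"
python3 -m jog '[{"xyz":[0,0,0],"turn":-0.08,"claw":25},{"xyz":[0,0,0],"turn":-0.16,"claw":25}]' >/dev/null; python3 st.py
python3 -m jog '[{"xyz":[0,0,0],"turn":-0.08,"claw":25},{"xyz":[0,0,0],"turn":-0.16,"claw":25}]' >/dev/null; python3 st.py
python3 -m jog '[{"xyz":[0,0,0],"turn":-0.08,"claw":25},{"xyz":[0,0,0],"turn":-0.16,"claw":25}]' >/dev/null; python3 st.py
```

```text
>> -1.2732166026028475 T [ 0.7449  0.427  -0.0967] F [-2.8417  4.5435 -0.3298] 0.027901416675502395
  >> -1.4331534375957051 T [ 0.5626  0.4195 -0.0831] F [-3.3228  4.011  -1.7777] 0.02812270002163517
  >> -1.5931753391667292 T [ 0.5589  0.4784 -0.102 ] F [-3.5842  4.9225 -1.9953] 0.02754327203117208
```

```bash
python3 -m jog '[{"xyz":[0,0,0],"turn":-0.08,"claw":25},{"xyz":[0,0,0],"turn":-0.16,"claw":25}]' >/dev/null; python3 st.py
python3 -m jog '[{"xyz":[0,0,0],"turn":-0.08,"claw":25},{"xyz":[0,0,0],"turn":-0.16,"claw":25}]' >/dev/null; python3 st.py
python3 -m jog '[{"xyz":[0,0,0],"turn":-0.06,"claw":25},{"xyz":[0,0,0],"turn":-0.12,"claw":25}]' >/dev/null; python3 st.py
```

```text
>> -1.7531762298913107 T [ 0.5377  0.4701 -0.0376] F [-2.7081  2.1039 -0.9728] 0.027772789674411054
  >> -1.9131881126797863 T [ 0.4481  0.5234 -0.0652] F [-2.5996  3.2559 -0.7733] 0.028215121393530322
  >> -2.032543575185269 T [ 0.3572  0.476  -0.0517] F [-3.7848  2.8463 -1.4736] 0.028015427673511905
```

```bash
python3 -m jog '[{"xyz":[0,0,0],"turn":-0.06,"claw":25},{"xyz":[0,0,0],"turn":-0.12,"claw":25}]' >/dev/null; python3 st.py
python3 -m jog '[{"xyz":[0,0,0],"turn":-0.06,"claw":25},{"xyz":[0,0,0],"turn":-0.12,"claw":25}]' >/dev/null; python3 st.py
python3 -m jog '[{"xyz":[0,0,0],"turn":-0.06,"claw":25},{"xyz":[0,0,0],"turn":-0.1,"claw":25}]' >/dev/null; python3 st.py
```

```text
>> -2.1525289181190335 T [ 0.3447  0.521  -0.0336] F [-3.7306  3.7254 -1.5875] 0.027991802761004082
  >> -2.2724450613065303 T [ 0.7432 -0.8708 -0.0641] F [ 4.8626  4.319  -4.9538] 0.027859775980508657
  >> -2.372157145866676 T [ 0.4938  0.477  -0.0708] F [-1.4978  3.066  -0.7938] 0.028001058523279478
```

```bash
python3 -m jog '[{"xyz":[0,0,0],"turn":-0.08,"claw":25},{"xyz":[0,0,0],"turn":-0.16,"claw":25}]' >/dev/null; python3 st.py
python3 -m jog '[{"xyz":[0,0,0],"turn":-0.08,"claw":25},{"xyz":[0,0,0],"turn":-0.16,"claw":25}]' >/dev/null; python3 st.py
python3 look.py w2; python3 -c "
import cv2
a=cv2.imread('pics/w1.png')[140:290,255:405];b=cv2.imread('pics/w2.png')[150:400,200:450]
import numpy as np
cv2.imwrite('pics/w12.png',np.hstack([cv2.resize(a,(400,400),interpolation=2),cv2.resize(b,(400,400),interpolation=2)]))"
```

```text
>> -2.5331403191787345 T [ 0.6458  0.2274 -0.6343] F [-1.6451  4.1916 -0.1238] 0.027895181695702438
  >> -2.69285326295033 T [-1.9641  3.2209  0.0598] F [-21.7128 -11.3498   7.6535] 0.027935471862153494
9.9 [ 0.5751 -0.2479  0.1103] [ 0.0005 -0.3043  0.9526  0.0004] [-0.5029  0.6261  1.4694  0.0014  1.046  -2.6929] cam [ 0.5116 -0.2962  0.2522]
[ 291  280   74   87 4751] [327.3883 322.5946] [ 0.5712 -0.2537  0.128 ]
```

View pics/w12.png

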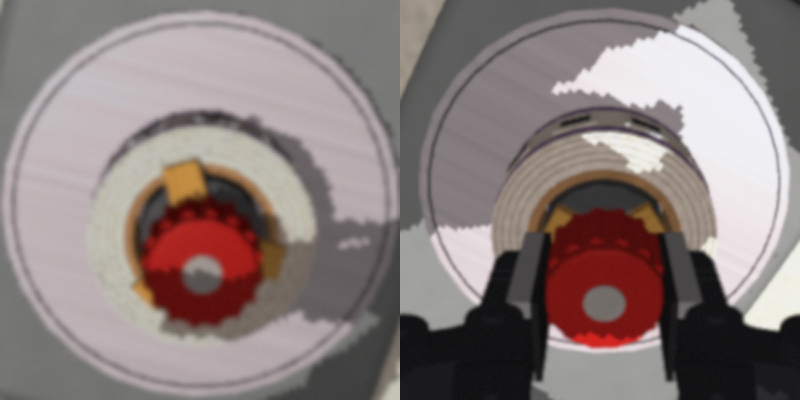

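The right-hand view shows the jaws drawn inside the bore. The torque spike to 0.63 N m at q6=-2.53 was the stop. Now I open the fingers and check the pose.

```bash
python3 -m jog '[{"xyz":[0,0,0],"turn":0,"claw":40},{"xyz":[0,0,0],"turn":0,"claw":60},{"xyz":[0,0,0],"turn":0,"claw":85},{"xyz":[0,0,0],"turn":0,"claw":85},{"xyz":[0,0,0],"turn":0,"claw":85}]'; python3 st.py
```

```text
clock: 10.58
ee_pos: [0.5749, -0.2487, 0.1098]
tool_rot: [0.0, -0.303, 0.953, -0.0]
wrist_force: [-0.3, -0.1, 1.0]
opening: 0.0848
finger_force: 0.0
  >> -2.6904183915991386 T [-0.0243 -0.0088 -0.0182] F [-0.285  -0.1119  0.9559] 0.08477424246190805
```

```bash
python3 -m jog '[{"xyz":[0,0.6,13],"turn":0,"claw":85},{"xyz":[0,0.6,26],"turn":0,"claw":85},{"xyz":[0,0.6,39],"turn":0,"claw":85},{"xyz":[0,0.6,39],"turn":0,"claw":85}]'; python3 st.py
python3 -m jog '[{"xyz":[0,0,0],"turn":0,"claw":72},{"xyz":[0,0,0],"turn":0,"claw":68},{"xyz":[0,0,0],"turn":0,"claw":62},{"xyz":[0,0,0],"turn":0,"claw":62},{"xyz":[0,0,0],"turn":0,"claw":62}]'; python3 st.py
```

```text
clock: 11.08
ee_pos: [0.5737, -0.2478, 0.0693]
tool_rot: [-0.001, -0.303, 0.953, 0.001]
wrist_force: [0.4, -0.8, 0.7]
opening: 0.0847
finger_force: 0.0
  >> -2.6901313106054476 T [ 0.0483  0.071  -0.0413] F [ 0.3843 -0.7568  0.7421] 0.08473515306194074
clock: 11.7
ee_pos: [0.5748, -0.2483, 0.0718]
tool_rot: [0.0, -0.303, 0.953, -0.0]
wrist_force: [-1.1, 1.4, 8.9]
opening: 0.0644
finger_force: 66.1
  >> -2.6901359261826387 T [ 0.2329  0.427  -0.0008] F [-1.1123  1.3591  8.8599] 0.06438152218719394
```

```bash
python3 -m jog '[{"xyz":[0,0,-1],"turn":0,"claw":62},{"xyz":[0,0,-2],"turn":0,"claw":62}]'; python3 st.py
python3 -m jog '[{"xyz":[0,0,-1],"turn":0,"claw":62},{"xyz":[0,0,-3],"turn":0,"claw":62}]'; python3 st.py
```

```text
clock: 11.95
ee_pos: [0.5745, -0.2482, 0.073]
tool_rot: [0.0, -0.303, 0.953, -0.0]
wrist_force: [-1.2, -0.5, -1.8]
opening: 0.0639
finger_force: 65.9
  >> -2.6901903168370076 T [-0.0401  0.0381 -0.014 ] F [-1.2457 -0.4705 -1.8156] 0.06392779160820211
clock: 12.2
ee_pos: [0.5744, -0.2481, 0.0758]
tool_rot: [-0.0, -0.303, 0.953, 0.0]
wrist_force: [-0.4, 0.2, -1.3]
opening: 0.0641
finger_force: 65.9
  >> -2.6901561405436567 T [ 0.0157 -0.0004  0.0183] F [-0.4307  0.2042 -1.3276] 0.06414766992196537
```

```bash
python3 -m jog '[{"xyz":[0,0,-8],"turn":0,"claw":62},{"xyz":[0,0,-18],"turn":0,"claw":62},{"xyz":[0,0,-30],"turn":0,"claw":62}]'|grep -E "force|pos"
python3 -m jog '[{"xyz":[0,0,-15],"turn":0,"claw":62},{"xyz":[0,0,-35],"turn":0,"claw":62},{"xyz":[0,0,-60],"turn":0,"claw":62},{"xyz":[0,0,-85],"turn":0,"claw":62},{"xyz":[0,0,-100],"turn":0,"claw":62}]'
python3 - <<'E'
from h import *
im=snapshot("scene");b=snapshot("side")
cv2.imwrite("pics/lift.png",np.hstack([cv2.resize(im[120:280,160:320],(400,400),interpolation=2),cv2.resize(b[90:250,270:430],(400,400),interpolation=2)]))
E
```

```text
ee_pos: [0.5746, -0.2482, 0.1067]
wrist_force: [-0.1, -0.2, -0.2]
finger_force: 66.0
clock: 13.2
ee_pos: [0.5748, -0.2484, 0.2078]
tool_rot: [0.001, -0.303, 0.953, -0.001]
wrist_force: [-0.3, -0.4, -0.9]
opening: 0.0646
finger_force: 66.0
```

View pics/lift.png

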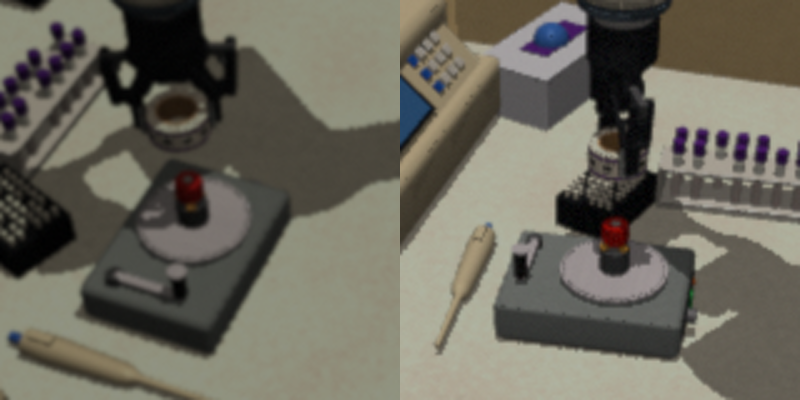

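The roll is held level and clear of the holder; the knob and jaws are free and nothing else has moved. Next I carry it over the deck middle.

```bash
python3 -m jog '[{"xyz":[-10,20,0],"turn":0,"claw":62},{"xyz":[-30,57,0],"turn":0,"claw":62},{"xyz":[-53,102,0],"turn":0,"claw":62},{"xyz":[-76,147,0],"turn":0,"claw":62},{"xyz":[-99,192,0],"turn":0,"claw":62}]' >/dev/null
python3 -m jog '[{"xyz":[-23,45,0],"turn":0,"claw":62},{"xyz":[-46,90,0],"turn":0,"claw":62},{"xyz":[-69,135,0],"turn":0,"claw":62},{"xyz":[-92,180,0],"turn":0,"claw":62},{"xyz":[-108,210,0],"turn":0,"claw":62}]'|grep -E "pos|force"
python3 -m jog '[{"xyz":[-10,18,0],"turn":-0.01,"claw":62},{"xyz":[-16,28,0],"turn":-0.02,"claw":62},{"xyz":[-16,29,0],"turn":-0.03,"claw":62},{"xyz":[-16,29,0],"turn":-0.03,"claw":62}]'; python3 st.py
python3 - <<'E'
from h import *
im=snapshot("scene");b=snapshot("side")
cv2.imwrite("pics/hover.png",np.hstack([cv2.resize(im[130:290,330:490],(400,400),interpolation=2),cv2.resize(b[190:350,240:400],(400,400),interpolation=2)]))
E
```

```text
ee_pos: [0.5092, 0.202, 0.2049]
wrist_force: [1.5, -0.2, 0.1]
finger_force: 66.0
clock: 15.05
ee_pos: [0.5075, 0.2316, 0.2057]
tool_rot: [-0.0, -0.317, 0.948, -0.0]
wrist_force: [0.3, -0.3, 0.1]
opening: 0.0644
finger_force: 66.0
  >> -1.89512633569468 T [ 0.034  -0.0351  0.0462] F [ 0.3028 -0.3156  0.0636] 0.06435636395047237
```

View pics/hover.png

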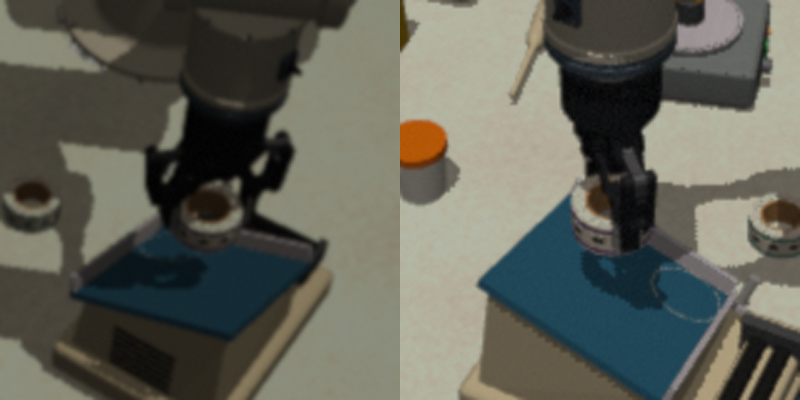

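The roll hovers level over the deck, clear of the fences. I descend quickly to just above contact, then in small steps.

```bash
python3 -m jog '[{"xyz":[0,0,15],"turn":0,"claw":62},{"xyz":[0,0,35],"turn":0,"claw":62},{"xyz":[0,0,50],"turn":0,"claw":62},{"xyz":[0,0,58],"turn":0,"claw":62},{"xyz":[0,0,58],"turn":0,"claw":62}]' |grep -E "pos|force|clock"; python3 st.py
python3 -m jog '[{"xyz":[0,0,2],"turn":0,"claw":62},{"xyz":[0,0,4],"turn":0,"claw":62}]'|grep -E "pos"; python3 st.py
python3 -m jog '[{"xyz":[0,0,2],"turn":0,"claw":62},{"xyz":[0,0,4],"turn":0,"claw":62}]'|grep -E "pos"; python3 st.py
```

```text
clock: 15.78
ee_pos: [0.5072, 0.2323, 0.1473]
wrist_force: [0.7, -1.0, -2.0]
finger_force: 66.0
  >> -1.8944025538368778 T [ 0.0121  0.0294 -0.0068] F [ 0.6848 -1.0387 -1.9792] 0.06435146484022496
ee_pos: [0.5076, 0.2326, 0.1441]
  >> -1.8944347645746114 T [-0.0419 -0.0096 -0.0446] F [ 0.0541 -0.2858 -0.6907] 0.06469749907115677
ee_pos: [0.5073, 0.2322, 0.1407]
  >> -1.8943720363388237 T [-1.0116  1.025   0.0239] F [-8.8305 -7.5011 21.5117] 0.06454519651362411
```

```bash
python3 -m jog '[{"xyz":[0,0,1],"turn":0,"claw":62},{"xyz":[0,0,2],"turn":0,"claw":62}]'|grep -E "pos"; python3 st.py
python3 -m jog '[{"xyz":[0,0,1],"turn":0,"claw":62},{"xyz":[0,0,2],"turn":0,"claw":62}]'|grep -E "pos"; python3 st.py
```

```text
ee_pos: [0.5069, 0.2318, 0.1389]
  >> -1.8943697300048257 T [-1.2813  1.3261 -0.0991] F [-11.7346 -10.6587  27.6355] 0.06428845588600922
ee_pos: [0.5066, 0.2315, 0.1368]
  >> -1.894318565954454 T [-1.0123  1.4754  0.023 ] F [-11.8433  -9.8939  23.5396] 0.06451813007136037
```

```bash
python3 -m jog '[{"xyz":[0,0,1],"turn":0,"claw":62},{"xyz":[0,0,2],"turn":0,"claw":62}]'|grep -E "pos"; python3 st.py
python3 -m jog '[{"xyz":[0,0,1],"turn":0,"claw":62},{"xyz":[0,0,2],"turn":0,"claw":62}]'|grep -E "pos"; python3 st.py
python3 - <<'E'
from h import *
im=snapshot("wrist");b=snapshot("side")
cv2.imwrite("pics/press.png",np.hstack([cv2.resize(im[100:400,170:470],(400,400),interpolation=2),cv2.resize(b[220:340,260:380],(400,400),interpolation=2)]))
E
```

```text
ee_pos: [0.5065, 0.2315, 0.1347]
  >> -1.8943533176703065 T [-1.4889  1.5385 -0.0172] F [-13.3049 -11.5972  24.1217] 0.0641546361677219
ee_pos: [0.5063, 0.2314, 0.1326]
  >> -1.8943143036555181 T [-1.7678  1.4608 -0.1021] F [-13.0448 -13.8763  25.1952] 0.06408671596368679
```

View pics/press.png

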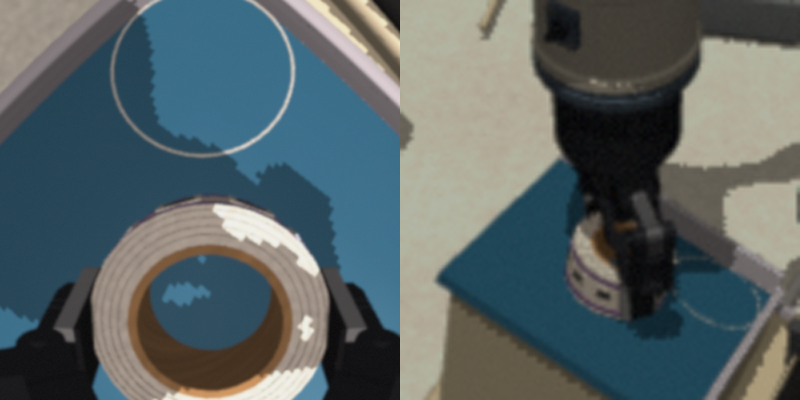

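The side view shows the roll already tilting with the deck in the grip. I continue until it seats flat.

```bash
python3 -m jog '[{"xyz":[0,0,1],"turn":0,"claw":62},{"xyz":[0,0,2],"turn":0,"claw":62}]'|grep -E "pos"; python3 st.py
python3 -m jog '[{"xyz":[0,0,0.5],"turn":0,"claw":62},{"xyz":[0,0,1],"turn":0,"claw":62}]'|grep -E "pos"; python3 st.py
python3 -m jog '[{"xyz":[0,0,0.5],"turn":0,"claw":62},{"xyz":[0,0,1],"turn":0,"claw":62}]'|grep -E "pos"; python3 st.py
python3 - <<'E'
from h import *
im=snapshot("scene");b=snapshot("side")
cv2.imwrite("pics/press2.png",np.hstack([cv2.resize(im[180:270,365:455],(400,400),interpolation=2),cv2.resize(b[250:340,280:370],(400,400),interpolation=2)]))
E
```

```text
ee_pos: [0.5063, 0.2314, 0.1306]
  >> -1.8942797891325007 T [-1.5807  1.382  -0.0894] F [-12.9146 -13.298   23.5596] 0.0644187177483542
ee_pos: [0.5062, 0.2315, 0.1296]
  >> -1.8943169931141004 T [-1.4702  1.5199 -0.0576] F [-12.9079 -11.4792  24.9976] 0.064148713201091
ee_pos: [0.5062, 0.2315, 0.1286]
  >> -1.894362769318639 T [-1.6103  1.0107 -0.1418] F [-10.2331 -12.3311  20.6122] 0.06424114513791224
```

View pics/press2.png

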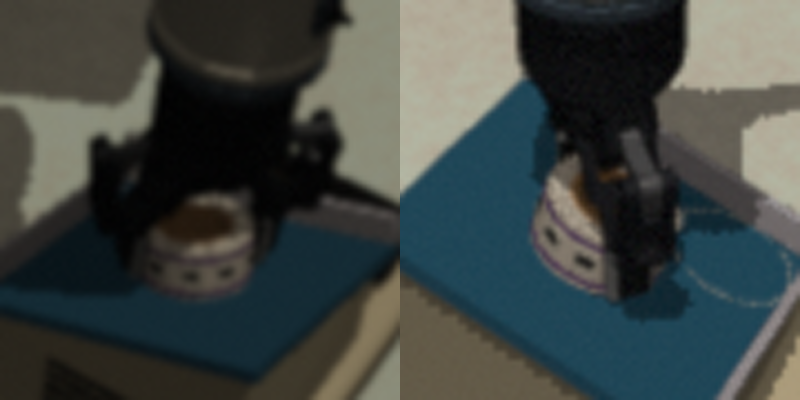

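```bash
python3 -m jog '[{"xyz":[0,0,0.5],"turn":0,"claw":62},{"xyz":[0,0,1],"turn":0,"claw":62}]'|grep -E "pos"; python3 st.py
python3 -m jog '[{"xyz":[0,0,0.5],"turn":0,"claw":62},{"xyz":[0,0,1],"turn":0,"claw":62}]'|grep -E "pos"; python3 st.py
python3 -m jog '[{"xyz":[0,0,0.5],"turn":0,"claw":62},{"xyz":[0,0,1],"turn":0,"claw":62}]'|grep -E "pos"; python3 st.py
```

```text
ee_pos: [0.5063, 0.2315, 0.1276]
  >> -1.8943534489869163 T [-1.1504  1.3195 -0.0904] F [-11.3191 -10.3749  20.6952] 0.064469021068346
ee_pos: [0.5063, 0.2315, 0.1265]
  >> -1.8943281762353141 T [-1.2807  1.4199 -0.0551] F [-12.3681 -11.9374  22.6515] 0.06434536595025256
ee_pos: [0.5063, 0.2315, 0.1256]
  >> -1.8943358961085024 T [-1.5274  0.9562 -0.1619] F [ -9.0937 -12.255   18.8094] 0.06446321484037136
```

```bash
python3 -m jog '[{"xyz":[0,0,0.5],"turn":0,"claw":62},{"xyz":[0,0,1],"turn":0,"claw":62}]'|grep -E "pos"; python3 st.py
python3 - <<'E'
from h import *
im=snapshot("wrist");b=snapshot("side");c=cam("wrist")
np.savez("pics/p3.npz",K=c[0],R=c[1],t=c[2]);cv2.imwrite("pics/p3w.png",im);cv2.imwrite("pics/p3s.png",b)
A=cv2.resize(im[220:420,220:440],(440,400),interpolation=2)
cv2.imwrite("pics/press3.png",np.hstack([A,cv2.resize(b[260:330,290:353],(360,400),interpolation=2)]))
E
```

```text
ee_pos: [0.5064, 0.2316, 0.1247]
  >> -1.8943221137306832 T [-1.4527  1.206  -0.1755] F [ -9.9164 -11.3365  19.6227] 0.06403589242483057
```

View pics/press3.png

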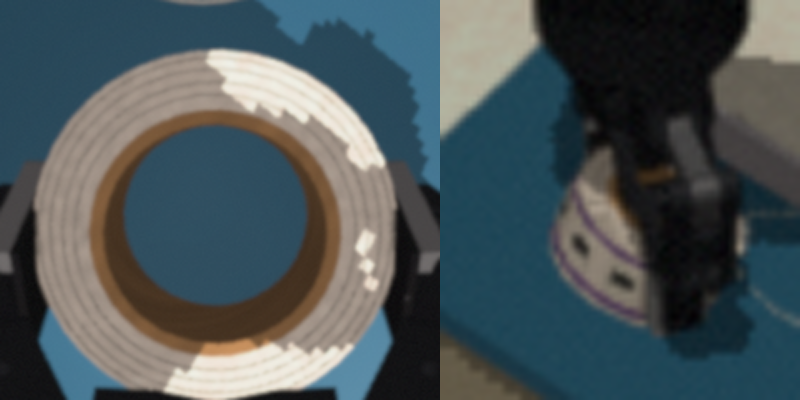

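The wrist view shows the roll's bore nearly coaxial with the camera: bottom circle centred at (328,327), core rim at (327,336). With the ranges from their sizes, the roll's axis leans 25° downhill, so it lies flat on the deck. I release it straight away so it can slide out between the fingers.

```bash
python3 -m jog '[{"xyz":[0,0,-1],"turn":0,"claw":85},{"xyz":[0,0,-1],"turn":0,"claw":85},{"xyz":[0,0,-1],"turn":0,"claw":85},{"xyz":[0,0,-1],"turn":0,"claw":85},{"xyz":[0,0,-1],"turn":0,"claw":85}]'; python3 st.py
python3 - <<'E'
from h import *
c=cam("wrist");im=snapshot("wrist");b=snapshot("side");cv2.imwrite("pics/rel_w.png",im);cv2.imwrite("pics/rel_s.png",b)
g=cv2.GaussianBlur(cv2.cvtColor(im,cv2.COLOR_BGR2HSV),(3,3),0)
m=(g[...,1]<90)&(g[...,2]>70)
for s,cc,_ in blobs(m,300):print(s,cc)
E
```

```text
clock: 19.95
ee_pos: [0.5074, 0.2325, 0.1247]
tool_rot: [-0.0, -0.317, 0.948, -0.0]
wrist_force: [-0.9, 0.7, -0.8]
opening: 0.0851
finger_force: 0.0
  >> -1.8943639728359156 T [-0.0149 -0.0208 -0.0088] F [-0.9086  0.6878 -0.7904] 0.08514717758434626
[     0      0    640    451 146678] [307.8313 149.5856]
[176 307  39  59 584] [193.2158 335.9212]
[441 307  39  59 577] [461.2149 336.0936]
[ 123  422   63   58 2466] [153.9947 455.2895]
[ 469  422   63   58 2476] [500.2246 455.2585]
```

```bash
cat > rest.py <<'E'
from h import *
D=np.array([.4189,.1647,.0719]);Rd=np.array([[.9376,.0851,-.3372],[-.1779,.9505,-.2548],[.2988,.2988,.9063]])
for n in("wrist","scene","side"):
    c=cam(n);im=snapshot(n);cv2.imwrite(f"pics/rest_{n}.png",im)
    h=cv2.cvtColor(im,cv2.COLOR_BGR2HSV)
    m=(h[...,0]>5)&(h[...,0]<20)&(h[...,1]>110)&(h[...,2]>25)&(h[...,2]<190)
    for s,cc,_ in blobs(m,12):
        o,d=ray(n,cc,c);z=.028;k=Rd[:,2];X=o+d*((D+z*k-o)@k)/(d@k)   # onto plane near roll top
        q=Rd.T@(X-D)
        if -.05<q[0]<.2 and -.05<q[1]<.2:print(n,s,cc,"deck xy",q)
E
python3 rest.py
```

```text
wrist [ 263   73  110   99 4323] [316.2036 108.081 ] deck xy [0.0329 0.0243 0.028 ]
side [352 291  17  14 157] [359.879  297.1274] deck xy [0.0369 0.0234 0.028 ]
```

The roll has left the fingers and is down in the corner. I retreat straight up and verify it at rest.

```bash
python3 -m jog '[{"xyz":[0,0,-15],"turn":0,"claw":85},{"xyz":[0,0,-40],"turn":0,"claw":85},{"xyz":[0,0,-70],"turn":0,"claw":85},{"xyz":[0,0,-100],"turn":0,"claw":85},{"xyz":[0,0,-120],"turn":0,"claw":85}]'|grep -E "pos|wrist"
python3 -m jog '[{"xyz":[-15,0,0],"turn":0,"claw":85},{"xyz":[-40,0,0],"turn":0,"claw":85},{"xyz":[-70,0,0],"turn":0,"claw":85},{"xyz":[-80,0,0],"turn":0,"claw":85},{"xyz":[-80,0,0],"turn":0,"claw":85}]'|grep -E "pos|wrist|clock"
python3 rest.py
python3 - <<'E'
from h import *
D=np.array([.4189,.1647,.0719]);Rd=np.array([[.9376,.0851,-.3372],[-.1779,.9505,-.2548],[.2988,.2988,.9063]])
# roll outer rim (low-saturation paper) inside the corner: extent in deck coords on top plane
for n in("wrist","scene","side"):
    im=cv2.imread(f"pics/rest_{n}.png");h=cv2.cvtColor(im,cv2.COLOR_BGR2HSV);c=cam(n)
    K,R,t=c
    def proj(q):
        p=R@(Rd@q+D)+t
        if n=="wrist":
            r=np.hypot(p[0],p[1]);th=np.arctan2(r,p[2]);return K[0,0]*th*p[0]/r+K[0,2],K[1,1]*th*p[1]/r+K[1,2]
        return (K@(p/p[2]))[:2]
    print(n,"expected roll top centre",proj(np.array([.033,.033,.03])),"bottom",proj(np.array([.033,.033,0])))
E
```

```text
ee_pos: [0.5077, 0.2326, 0.2474]
wrist_force: [1.0, 0.4, -0.3]
clock: 21.45
ee_pos: [0.5712, 0.2808, 0.2441]
wrist_force: [0.5, 0.1, -0.2]
wrist [ 292    0   62   36 1370] [322.608   12.3591] deck xy [0.0337 0.0269 0.028 ]
scene [391 216   5   5  17] [393.3529 218.1765] deck xy [0.0344 0.0173 0.028 ]
side [352 291  17  13 155] [359.8581 297.1226] deck xy [0.037  0.0234 0.028 ]
wrist expected roll top centre (np.float64(329.3862516291375), np.float64(15.591617678713732)) bottom (np.float64(329.21808232409677), np.float64(40.17727301624623))
scene expected roll top centre [398.7685 218.4646] bottom [398.7727 228.6504]
side expected roll top centre [360.3678 299.3989] bottom [354.5819 309.0999]
```

```bash
python3 - <<'E'
from h import *
D=np.array([.4189,.1647,.0719]);Rd=np.array([[.9376,.0851,-.3372],[-.1779,.9505,-.2548],[.2988,.2988,.9063]])
def dk(p,z,c):
    o,d=ray("wrist",p,c);k=Rd[:,2];return (Rd.T@(o+d*((D+z*k-o)@k)/(d@k)-D))[:2]
def circ(P):
    P=np.array(P)
    for _ in range(6):
        x=np.linalg.lstsq(np.c_[2*P,np.ones(len(P))],(P**2).sum(1),rcond=None)[0]
        r=np.sqrt(x[2]+x[0]**2+x[1]**2);e=np.abs(np.hypot(*(P-x[:2]).T)-r);P=P[e<=max(.0008,2.5*np.median(e))]
    return x[:2],r,len(P),np.median(e)
d=np.load("pics/p3.npz");c=(d["K"],d["R"],d["t"])
im=cv2.imread("pics/p3w.png");g=im.astype(int)
# printed ring: thin bright line on blue -> white top-hat of the red channel
th=cv2.morphologyEx(im[...,2],cv2.MORPH_TOPHAT,np.ones((7,7)))
P=[dk((x,y),0,c) for y,x in zip(*np.where(th>30)) if y<225 and 230<x<420]
P=[p for p in P if abs(np.hypot(p[0]-.033,p[1]-.033)-.033)<.009]
print("ring",circ(P))
c2=(c[0],c[1],c[2])  # release pose: same rotation, TCP ~1 mm away
b=cv2.imread("pics/rel_w.png");h=cv2.cvtColor(b,cv2.COLOR_BGR2HSV)
m=((h[...,0]>5)&(h[...,0]<20)&(h[...,1]>110)&(h[...,2]>25)&(h[...,2]<190)).astype(np.uint8)
B=max(blobs(m,100),key=lambda s:s[0][4] if s[1][1]<220 else 0);print(B[0])
ct=max(cv2.findContours(B[2].astype(np.uint8),0,cv2.CHAIN_APPROX_NONE)[0],key=cv2.contourArea)[:,0]
print("core top",circ([dk(p,.03,c2) for p in cv2.convexHull(ct)[:,0]]), circ([dk(p,.03,c2) for p in ct]))
E
```

```text
ring (array([0.0363, 0.0296]), np.float64(0.033525861289746335), 1685, np.float64(0.0004926126567685318))
[ 263   73  110   99 4316]
core top (array([0.0356, 0.0279]), np.float64(0.021928556354412678), 32, np.float64(0.00013294665455977454)) (array([0.0359, 0.0278]), np.float64(0.02145893357180092), 233, np.float64(0.00020995281202752618))
```

The core's centre lies within 2 mm of the printed rest ring's centre, and its side-view position is the same in two pictures taken about 1.4 s apart. So the roll is at rest in the corner, and the gripper is clear.

```bash
python3 -c "
from station import job
print(job.job_done())"
```

```text
the job is handed in; nothing more can be done
None
```

I turned the knob to its stop and drew the roll off freely. I laid it flat on the deck before letting go; it slid down to rest within about 2 mm of the ring printed in the fence corner, and the job is handed in at about 22 s.

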